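# Shim the machine foot

### The arm

A 7-joint arm with a two-finger parallel gripper is mounted at the origin on a cart in front of the work surface, level with it; the furniture and walls round the work are solid. World frame = base frame: x ahead of the robot, y to its left, z up, the work surface at z = 0. Lengths are in m, angles in rad, forces in N, time in s.
With the tool pointing down it reaches from about 0.4 to 0.925 m from the base axis. Payload 4.1 kg.
Tool frame: the origin (TCP) lies at the very end of the fingers, on their centre line; the grasp point (between the pads) lies 19 mm behind it; z points along the fingers, y is the line along which they close (so a half turn about z gives the same grasp; the last joint's range is limited). The gripper opens to 85 mm and grips with 20 to 120 N. Pads are 22 mm wide; open, the fingers measure 114 mm over their backs; the gripper's body (76 mm by 85 mm) begins 54 mm behind the grasp point. The pads swing forward as they close: fully open they stand 13 mm farther back than shut.
Start: joints at [1.112, 0.398, 0.045, 1.537, -0.019, 1.207, -0.051], TCP at [0.229, -0.608, 0.231] pointing down, gripper open.
Joint ranges: [-2.82, 2.82], [-0.49, 2.23], [-1.37, 1.46], [0, 2.46], [-1.36, 4.5], [0.23, 2], [-2.94, 2.94]. Speed limits (rad/s): [2.57, 2.57, 3.14, 3.14, 3.14, 3.14, 3.14].

### API

Orientations are given as a 3x3 rotation matrix whose columns are the frame's x, y, z axes.
In Python, from station import monitor, snapshot, finish_job, spotter gives the robot as it stands.
- The arm moves only by the tool carry_out, never from a script. Its argument "increments" is a list of rows, each an object with "xyz": the shift along the tool's x, y, z in normalised numbers (1 is 750 mm), a list of three; "angular": the turn, a rotation vector about the tool's x, y, z in a scale on which 1.0 is 180 degrees, a list of three; "gripper": the closure, from -1 (fully open) to 1 (shut). A call has 1 to 20 rows; each row is the pose to reach, as a shift and turn from the pose commanded when the call began, along the tool's axes at that moment; what a row does not reach only later rows make up. A row lasts 1/12 s, in which the tool goes at most 41.7 mm and 7.16 degrees, less where a joint would pass 70% of its speed; a pose out of reach is approached as far as the arm can. A call with a gripper value outside its range is refused whole. The fingers move at their own pace and stop on an object; the grip force is fixed at half the most. Time passes only in rows, so rows that repeat a pose let the fingers close. It gives the time, the measured TCP pose, the force, the opening and the grip force at its end, in the units of the state.
- monitor.state(): the state, without advancing time (a new reading comes with each control period).
- snapshot(name): name is "scene" or "top"; returns a dict with "pixels" (420x560x3 uint8, red, green, blue), "mtx" (3x3 intrinsics, pixels), "rvec" (rotation vector, rad) and "tvec" (3), from world to camera coordinates, as OpenCV has them. Camera axes: x right, y down, z forward; pixel columns grow to the right and rows downward; lengths in m; the calibration is good to about 2 mm. A picture is of the moment at which its call begins. There is no depth.
- finish_job(): hands the job in; it is judged then, once.
Trained networks look in a picture, given as the dict that the camera call returned (one of the last four; its "shot" number tells which), for a name from the list of things; names that differ only in an ending like _2 or _b are one class to them, and where a whole thing is asked for, a point or a joint stands for the part that bears it (a point fixed in the world has none). Each returns a list of dicts, best first, with "p" (0 to 1); they miss things now and then, are a little off and sometimes report something else, mostly with a low value. They report only what shows in the picture. A call takes as long as a camera call. They do not tell look-alikes from the thing itself.
- spotter.boxes_of(picture, thing): "centre" ([x, y, z] in m, in world coordinates, good to about 4 mm: the middle of the surface that is visible of it).
The state is a dict: "t": time; "joint_pos": joint angles; "qd": joint speeds; "effort": joint torques, N m; "position": TCP position; "tcp_rot": TCP orientation; "contact_force": force on the tool from outside, world axes, zero at the start; "ft_torque": the same for the moment, N m; "opening": finger opening in m; "finger_force": force on a finger pad.
Only numpy, scipy, OpenCV 4.12 (cv2) and the standard library are available. Lean on these libraries where they do the work, as an engineer would, in place of code of your own. Each camera call takes 0.05 s, during which the arm holds its last target. There are 200 camera calls.

### The job

Slide the thin brass shim along the top of the bench block until its front end sticks out a good 3 cm over the block's front edge, take it by that end and lay it flat on the blue machine-foot seat, between the cheeks and pushed home against the back stop. It is a precision shim: press it on the block with no more than about 12 N, set it down and push it home gently, do not drop it, and leave the other things on the counter alone. Finish with the shim released and the hand clear.

Things in the scene. Friction and masses are not known exactly. Their poses are not given: they have to be found in the camera images.
- shim: brass shim, 120 mm (its x) x 40 mm (its y) x 3 mm, two 11 mm holes 42 mm either side of its middle; 0.12 to 0.28 kg. Origin: centre of underside; x along its length, z up. Starts lying wholly on the block, -x end to the block's front edge. Too thin to take off a flat surface. Slides on the block with friction about 0.35; a shut fingertip pressed on it with 7 to 10 N drags it, lighter it may slip
- shim_front (a point): middle of the shim's end face on its -x end (the end that must stick out over the block's edge), at half its thickness
- shim_back (a point): middle of the shim's end face on its +x end (the end that goes against the seat's stop), at half its thickness
- block: fixed dark block, top a level bare steel plate 150 mm (its x) x 110 mm (its y), 62 mm above the origin (centre of the underside, maybe below the counter: top 47 to 62 mm over it). Front faces its -x, towards the robot. The top is hinged along its front edge on springs of 12 N m/rad, preload unknown: pressed 95 mm behind the edge it first gives at 0 to 10 N, nearer the edge later; springs back
- block_edge (a point): middle of the block's upper front edge, on its top face; axes as the block's (x towards the block's back, z up)
- seat: fixed blue seat: level pad 80 mm deep (its x), 55 mm above the origin (centre of the pad, at the underside, maybe below the counter: pad 43 to 55 mm over it). Stop 16 mm high along the back, two cheeks 10 mm high, 54 mm apart, starting 20 mm behind the pad's front; open in front (its -x, towards the robot). Foot 130 mm wide reaches 10 mm in front. A shim that is home sticks out 40 mm in front
- seat_stop (a point): middle of the stop's front face where it meets the pad, at pad height; axes as the seat's (x towards the back, z up)
- multimeter: orange and black multimeter, 149 x 75 x 41 mm, bystander, loose
- tape_measure: black tape measure, 37 x 74 x 64 mm, bystander, loose
- cutters_red: red-handled cutters lying flat, 56 x 156 x 12 mm, bystander, loose
- screwdriver_3: green screwdriver, 27 x 145 x 26 mm, bystander, loose
There are look-alikes about, which are no part of the job. What is meant by the shim is not turquoise, and is the larger of those in its own colour.

How it is judged:
On the way, in this order (a step that is already met when the one before it is completed fails the run):
1. the shim lies flat on the block with its front end at least 25 mm out over the front edge (x of shim_front in the frame of block_edge below -0.025 m and x of shim_back in the frame of block_edge above 0.03 m and z of shim in the frame of block_edge between -0.002 and 0.002 m and angle between shim's own z axis and vertical below 0.05 rad), for 0.2 s.
2. the shim is held in the fingers, lifted off the block (contact force between the fingers and shim above 2 N and contact force between shim and block below 0.05 N and z of shim in the frame of block_edge above 0.015 m), for 0.2 s.
At the end, for the whole second after the job is handed in: The shim lies flat on the seat's pad (within 2.5 mm of pad height, tilt under 0.06 rad), between the cheeks (within 12 mm of the middle, within 0.15 rad of the seat's direction), its back end within 4 mm of the stop, at rest (x of shim_back in the frame of seat_stop above -0.004 m and z of shim in the frame of seat_stop between -0.0025 and 0.0025 m and y of shim in the frame of seat_stop between -0.012 and 0.012 m and angle between the x axis of shim and the x axis of seat, either way round below 0.15 rad and angle between shim's own z axis and vertical below 0.06 rad and linear speed of shim below 0.01 m/s); the robot touches nothing.
It fails at once if the shim is pressed on the block with more than 17 N (contact force between shim and block above 17 N).
It fails at once if the shim is pressed on or pushed against the seat with more than 30 N (contact force between shim and seat above 30 N).
It fails at once if the arm or the fingers themselves press on the block or the seat with more than 30 N (contact force between any of the arm, the fingers and block above 30 N or contact force between any of the arm, the fingers and seat above 30 N).
It fails at once if the shim is dropped: it comes down to the counter (height (world z) of shim below 0.025 m).
It fails at once if the multimeter, tape measure, cutters or screwdriver is moved by more than 30 mm (distance of any of multimeter, tape_measure, cutters_red, screwdriver_3 from where it was at the start of the episode above 0.03 m).
It also fails if it takes over 72 s, if anything falls off the work surface, if the arm or the gripper's body presses on something with over 40 N, if the wrist force passes 120 N, or if a joint passes its speed limit or range.

## Working session

There is one attempt and no reset: what is moved stays moved. The work goes in short steps, Python scripts to look and compute and a tool call to move; the robot and the scene stay as the last step left them, time stands still between calls to the robot, and variables do not carry over. Pictures are saved under pics/ and viewed, at most 12 in all, crops included, and the job is handed in when it is done.

Besides the shell and the picture viewer there is one more tool, called as name(argument=value, ...), one argument or row to a line, values as JSON. carry_out: Moves the arm, as the interface text tells. Its arguments: {"type":"object","properties":{"increments":{"type":"array"}},"required":["increments"]}

```bash
mkdir -p pics; cat > h.py <<'E'
import numpy as np, cv2
from station import monitor, snapshot, finish_job, spotter
def save(p,n,crop=None,s=1):
    im=p["pixels"][:,:,::-1]
    if crop: im=im[crop[1]:crop[3],crop[0]:crop[2]]
    im=cv2.resize(np.ascontiguousarray(im),None,fx=s,fy=s,interpolation=cv2.INTER_CUBIC); cv2.imwrite("pics/"+n+".png",im)
def proj(p,X): return cv2.projectPoints(np.array(X,float).reshape(-1,3),np.array(p["rvec"],float),np.array(p["tvec"],float),np.array(p["mtx"],float),None)[0].reshape(-1,2)
def ray(p,uv):
    R=cv2.Rodrigues(np.array(p["rvec"],float))[0];t=np.array(p["tvec"],float).ravel()
    d=R.T@np.linalg.solve(np.array(p["mtx"],float),[uv[0],uv[1],1.]); return -R.T@t,d
def atz(p,uv,z):
    c,d=ray(p,uv); return c+d*(z-c[2])/d[2]
def tri(pa,a,pb,b):
    c1,d1=ray(pa,a);c2,d2=ray(pb,b);s=np.linalg.lstsq(np.c_[d1,-d2],c2-c1,rcond=None)[0]
    x,y=c1+s[0]*d1,c2+s[1]*d2; return (x+y)/2,np.linalg.norm(x-y)
E
python3 - <<'E'
from h import *
np.set_printoptions(precision=4,suppress=True)
a=snapshot("scene");b=snapshot("top")
save(a,"s0",s=1.4);save(b,"t0",s=1.4)
for n in ["shim","block","seat","multimeter","tape_measure","cutters_red","screwdriver_3"]:
  for nm,p in(("s",a),("t",b)):
    print(n,nm,[(round(q["p"],2),np.round(q["centre"],3).tolist(),proj(p,q["centre"]).round().tolist()) for q in spotter.boxes_of(p,n)])
s=monitor.state();print(s["position"],s["tcp_rot"],s["t"])
for p in(a,b): print(ray(p,(280,210)))
E
```

```text
shim s [(0.82, [0.372, 0.189, 0.004], [[301.0, 270.0]]), (0.81, [0.402, -0.131, 0.007], [[339.0, 203.0]]), (0.7, [0.559, 0.168, 0.058], [[246.0, 227.0]])]
shim t [(0.87, [0.372, 0.193, 0.002], [[206.0, 265.0]])]
block s [(0.84, [0.544, 0.219, 0.059], [[240.0, 239.0]])]
block t [(0.72, [0.56, 0.191, 0.055], [[206.0, 183.0]])]
seat s [(0.67, [0.562, -0.132, 0.038], [[296.0, 181.0]])]
seat t [(0.74, [0.571, -0.16, 0.044], [[360.0, 182.0]])]
multimeter s [(0.6, [0.366, 0.031, 0.03], [[328.0, 230.0]])]
multimeter t [(0.58, [0.372, 0.01, 0.029], [[284.0, 267.0]]), (0.26, [0.557, 0.166, 0.055], [[217.0, 184.0]])]
tape_measure s [(0.85, [0.616, 0.011, 0.044], [[259.0, 196.0]])]
tape_measure t [(0.96, [0.621, -0.01, 0.06], [[295.0, 158.0]])]
cutters_red s [(0.6, [0.532, 0.366, 0.008], [[213.0, 289.0]])]
cutters_red t [(0.89, [0.539, 0.361, 0.01], [[136.0, 193.0]])]
screwdriver_3 s [(0.68, [0.495, -0.282, 0.02], [[332.0, 170.0]]), (0.51, [0.362, 0.034, 0.033], [[329.0, 230.0]])]
screwdriver_3 t [(0.94, [0.504, -0.296, 0.022], [[416.0, 213.0]]), (0.47, [0.373, 0.012, 0.031], [[283.0, 267.0]])]
[ 0.2289 -0.6084  0.2314] [[ 0.936   0.3521  0.    ]
 [ 0.3521 -0.936  -0.0002]
 [-0.      0.0002 -1.    ]] 0.8
(array([-0.0001,  0.9538,  0.8856]), array([ 0.3883, -0.6792, -0.6232]))
(array([0.4363, 0.0267, 1.1181]), array([ 0.0617, -0.0046, -0.9981]))
```

View pics/s0.png

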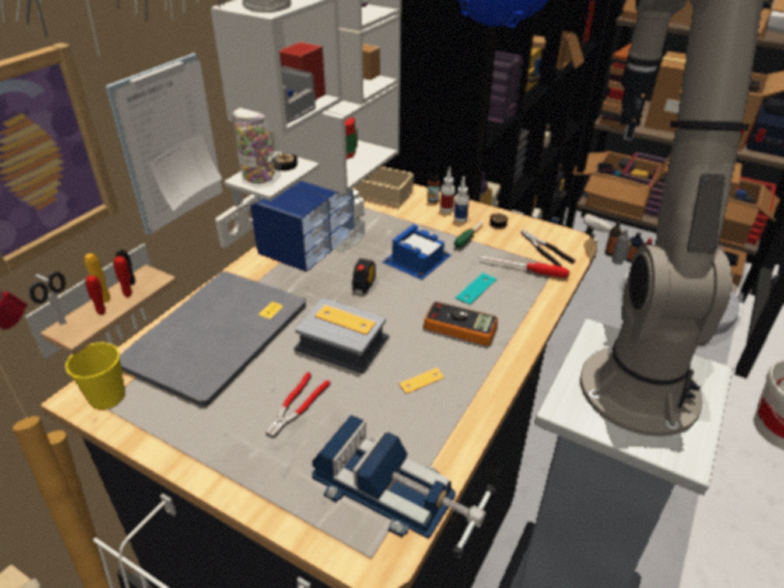

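View pics/t0.png

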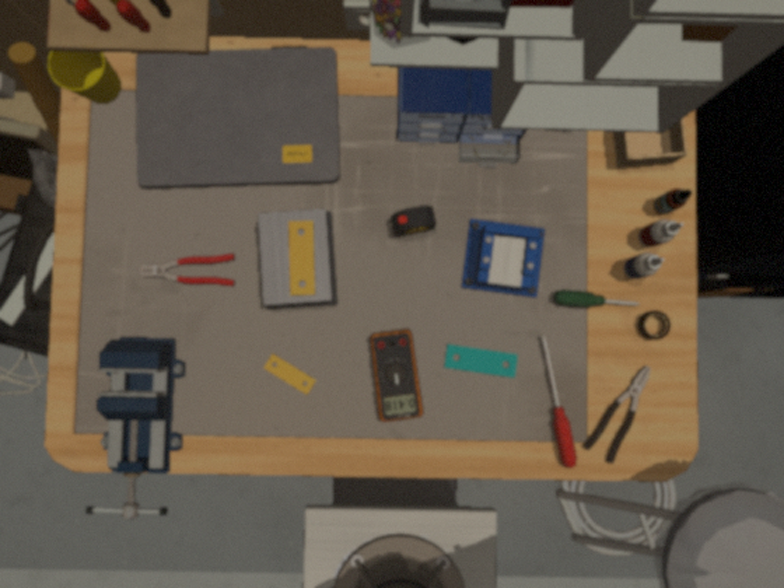

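```bash
python3 - <<'E'
from h import *
a=snapshot("scene");b=snapshot("top")
f=lambda p,c:cv2.resize(np.ascontiguousarray(p["pixels"][c[1]:c[1]+72,c[0]:c[0]+96,::-1]),(398,298),interpolation=cv2.INTER_CUBIC)
im=np.vstack([np.hstack([f(a,(200,200)),f(a,(250,142))]),np.hstack([f(b,(160,148)),f(b,(312,148))])])
cv2.imwrite("pics/c1.png",im)
import pickle;pickle.dump((a,b),open("p0.pkl","wb"))
E
```

```text
(no output)
```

View pics/c1.png

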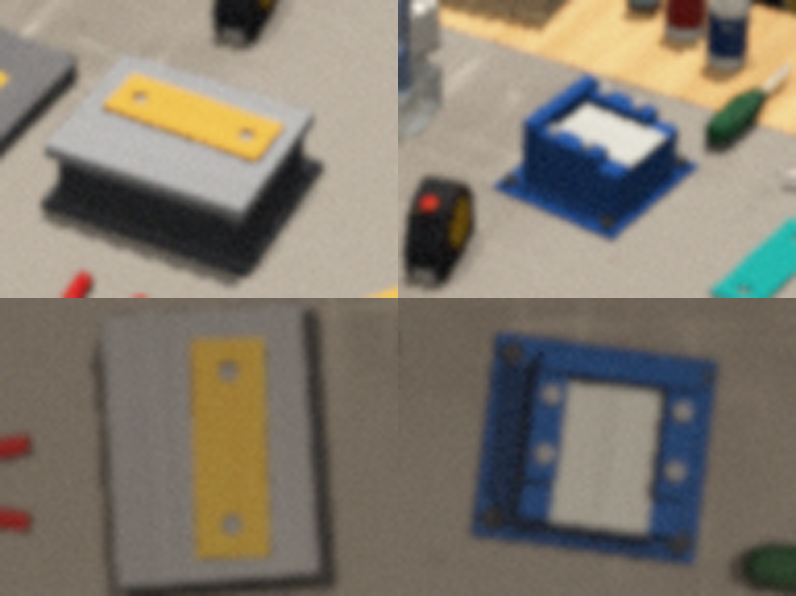

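The shim is the large brass strip on the block, at about (215,184) in the top view. It has two holes and is bigger than the other brass strip on the counter at (207,267). The turquoise strip at (343,258) and the yellow label on the grey mat are also ruled out. The seat opens towards the robot, with its stop at the top edge of the picture.

```bash
python3 - <<'E'
from h import *
import pickle
from scipy.optimize import least_squares
np.set_printoptions(precision=4,suppress=True)
a,b=pickle.load(open("p0.pkl","rb"))
k=96/398
S=lambda L,o,c:[( c[0]+(u-o[0]+.5)*k-.5, c[1]+(v-o[1]+.5)*72/298-.5) for u,v in L]
print(a["mtx"][0][0],b["mtx"][0][0])
def fit(M,sa,sb,x0):
    M=np.array(M,float)
    def w(p):
        c,s=np.cos(p[3]),np.sin(p[3]); return M@np.array([[c,s,0],[-s,c,0],[0,0,1]])+p[:3]
    f=lambda p:np.r_[(proj(a,w(p))-sa).ravel(),(proj(b,w(p))-sb).ravel()]
    r=least_squares(f,x0,loss='soft_l1');print(r.x,'\n',r.fun.reshape(2,-1,2).round(1).tolist());return r.x
# block corners FL FR BR BL in block_edge frame
fit([[0,.055,0],[0,-.055,0],[.15,-.055,0],[.15,.055,0]],
 S([(240,212),(315,116),(125,58),(47,150)],(0,0),(200,200)),
 S([(115,587),(323,574),(305,308),(101,318)],(0,298),(160,148)),[.49,.19,.055,0])
# seat pad: FL,FR, BR in stop frame ; 
for w in(.027,):
  for nm,pts in (("top",[(548,527),(650,537),(661,386),(567,380)]),):
    print(nm,[atz(b,q,.048) for q in S(pts,(398,298),(312,148))])
  print("sc",[atz(a,q,.048) for q in S([(628,167),(674,132),(590,104),(555,125)],(398,0),(250,142))])
for p,nm in((a,"s"),(b,"t")):
    h=cv2.cvtColor(p["pixels"],cv2.COLOR_RGB2HSV)
    m=cv2.inRange(h,(15,110,60),(32,255,255))
    n,l,st,ce=cv2.connectedComponentsWithStats(m)
    for i in range(1,n):
        if st[i,4]>60:
            c=max(cv2.findContours((l==i).astype(np.uint8),0,1)[0],key=cv2.contourArea)
            r=cv2.minAreaRect(c); print(nm,st[i,4],ce[i],r,)
E
```

```text
447.0515306660377 471.8578548574043
[0.4854 0.1742 0.0504 0.0863] 
 [[[0.5, 1.0], [0.2, -0.1], [0.4, -0.4], [-0.8, -0.2]], [[0.7, 0.4], [-0.8, 0.2], [-0.5, -1.0], [0.5, -0.2]]]
top [array([ 0.5215, -0.1324,  0.048 ]), array([ 0.5171, -0.1887,  0.048 ]), array([ 0.601 , -0.1942,  0.048 ]), array([ 0.6033, -0.1422,  0.048 ])]
sc [array([ 0.525 , -0.1283,  0.048 ]), array([ 0.5159, -0.1914,  0.048 ]), array([ 0.5943, -0.193 ,  0.048 ]), array([ 0.6038, -0.1508,  0.048 ])]
s 122 [488.0492  10.1803] ((486.52471923828125, 8.252472877502441), (14.229032516479492, 17.51265525817871), 5.710593223571777)
s 77 [544.987   14.5844] ((544.5975341796875, 15.259340286254883), (5.797409534454346, 19.646774291992188), 14.931416511535645)
s 159 [382.2893  37.0063] ((381.29998779296875, 40.100006103515625), (8.854375839233398, 30.35786247253418), 18.43494987487793)
s 2649 [ 44.0038 107.0211] ((42.0, 113.5), (167.0, 84.0), 90.0)
s 140 [264.3643  42.4071] ((264.87237548828125, 43.33103561401367), (23.19519805908203, 10.863574028015137), 86.633544921875)
s 183 [481.1038  42.9617] ((481.53851318359375, 42.6
[... 3842 characters left out ...]
4688, 42.615142822265625), (143.5699920654297, 41.422821044921875), 6.842773914337158)
t 327 [15.2538 38.2905] ((16.55940818786621, 38.905941009521484), (23.077999114990234, 20.263608932495117), 50.710594177246094)
t 23759 [396.8704 256.7805] ((309.5, 210.0), (264.0, 377.0), 90.0)
t 281 [211.9004 109.4199] ((211.5, 109.5), (13.0, 21.0), 90.0)
t 315 [  8.1143 135.8317] ((9.0, 137.5), (21.86506462097168, 22.029462814331055), 9.462322235107422)
t 898 [214.9811 183.8563] ((215.01382446289062, 183.97018432617188), (52.38911056518555, 17.492435455322266), 88.31531524658203)
t 463 [206.486 266.838] ((206.4849853515625, 266.8368835449219), (37.07989501953125, 12.840388298034668), 31.607500076293945)
```

```bash
cat > fit.py <<'E'
from h import *
from scipy.optimize import minimize
from scipy.ndimage import map_coordinates
def W(M,p):
    c,s=np.cos(p[3]),np.sin(p[3]); return np.array(M,float)@np.array([[c,s,0],[-s,c,0],[0,0,1]])+p[:3]
def score(pic,A,B,n=40,off=1.3,hint=None):
    uv=proj(pic,A+(B-A)*np.linspace(.06,.94,n)[:,None])
    d=uv[-1]-uv[0]; nn=np.array([-d[1],d[0]])/np.linalg.norm(d)
    im=pic["f"]
    g=lambda q:np.stack([map_coordinates(im[:,:,c],[q[:,1],q[:,0]],order=1,mode='nearest') for c in range(3)],1)
    return np.linalg.norm((g(uv+nn*off)-g(uv-nn*off)).mean(0))
def prep(p): p["f"]=cv2.GaussianBlur(p["pixels"].astype(np.float32),(0,0),.7); return p
def fit(lines,pics,x0,free=(0,1,2,3),steps=(.003,.003,.003,.02)):
    x0=np.array(x0,float);free=list(free)
    def full(q): x=x0.copy();x[free]=q;return x
    def f(q):
        x=full(q);return -sum(score(pics[i],*W([A,B],x)) for i,A,B in lines)
    best=None;rng=np.random.default_rng(0)
    for k in range(12):
        s=x0[free]+rng.normal(size=len(free))*np.array(steps)[free]*(k>0)
        S=np.vstack([s]+[s+np.eye(len(free))[j]*np.array(steps)[free][j] for j in range(len(free))])
        r=minimize(f,s,method='Nelder-Mead',options=dict(initial_simplex=S,xatol=1e-5,fatol=1e-3))
        if best is None or r.fun<best.fun: best=r
    x=full(best.x); print(x.round(4),round(best.fun,1),[round(float(score(pics[i],*W([A,B],x)))) for i,A,B in lines]); return x
def quad(x0,x1,w,z=0): return [((x0,w,z),(x0,-w,z)),((x0,-w,z),(x1,-w,z)),((x1,-w,z),(x1,w,z)),((x1,w,z),(x0,w,z))]
E
python3 - <<'E'
from fit import *
import pickle
a,b=[prep(p) for p in pickle.load(open("p0.pkl","rb"))]; P=[a,b]
Q=quad(0,.15,.055)
blk=fit([(i,*l) for i in(0,1) for l in Q],P,[.4854,.1742,.0504,.07])
for i in(0,1): fit([(i,*l) for l in Q],P,blk,free=(0,1,3))
Q=quad(-.06,.06,.02)
print("shim top")
s=fit([(i,*l) for i in(0,1) for l in Q],P,[.559,.168,blk[2]+.003,.04])
fit([(1,*l) for l in Q],P,[*s[:2],blk[2]+.003,s[3]],free=(0,1,3))
print("seat")
L=[((-.08,.027,0),(-.08,-.027,0)),((-.08,-.027,0),(-.06,-.027,0)),((-.06,-.027,0),(0,-.027,0)),((0,.027,0),(0,-.027,0))]
T=[((-.06,.027,.01),(0,.027,.01))]
t=fit([(i,*l) for i in(0,1) for l in L+T],P,[.6,-.166,.048,-.06])
fit([(1,*l) for l in L+T],P,t,free=(0,1,3));fit([(0,*l) for l in L+T],P,t,free=(0,1,3))
for p,n in((a,"fs"),(b,"ft")):
    im=np.ascontiguousarray(p["pixels"][:,:,::-1]); im=cv2.resize(im,None,fx=4,fy=4,interpolation=cv2.INTER_CUBIC)
    for pose,ls in((blk,quad(0,.15,.055)),(s,quad(-.06,.06,.02)),(t,L+T)):
        for A,B in ls:
            q=((proj(p,W([A,B],pose))+.5)*4).round().astype(int); cv2.line(im,tuple(q[0]),tuple(q[1]),(0,0,255),1)
    p["ov"]=im
f=lambda p,c:p["ov"][4*c[1]:4*c[1]+296,4*c[0]:4*c[0]+396]
cv2.imwrite("pics/ov.png",np.vstack([np.hstack([f(a,(200,200)),f(a,(250,142))]),np.hstack([f(b,(160,148)),f(b,(312,148))])]))
E
```

```text
[0.4863 0.1739 0.0529 0.0937] -543.5 [146, 24, 24, 140, 83, 72, 13, 43]
[0.4866 0.1737 0.0529 0.0962] -334.1 [146, 24, 24, 140]
[0.4861 0.1739 0.0529 0.0927] -210.1 [83, 71, 13, 43]
shim top
[0.5465 0.1688 0.0557 0.0589] -503.8 [156, 67, 19, 81, 83, 42, 13, 42]
[0.5468 0.169  0.0559 0.0573] -181.9 [84, 43, 13, 43]
seat
[ 0.6016 -0.1674  0.0456 -0.0871] -1301.0 [218, 115, 202, 166, 112, 119, 91, 101, 104, 74]
[ 0.6009 -0.1679  0.0456 -0.0916] -492.6 [119, 90, 99, 107, 77]
[ 0.6027 -0.1661  0.0456 -0.0716] -821.8 [213, 129, 199, 163, 117]
```

View pics/ov.png

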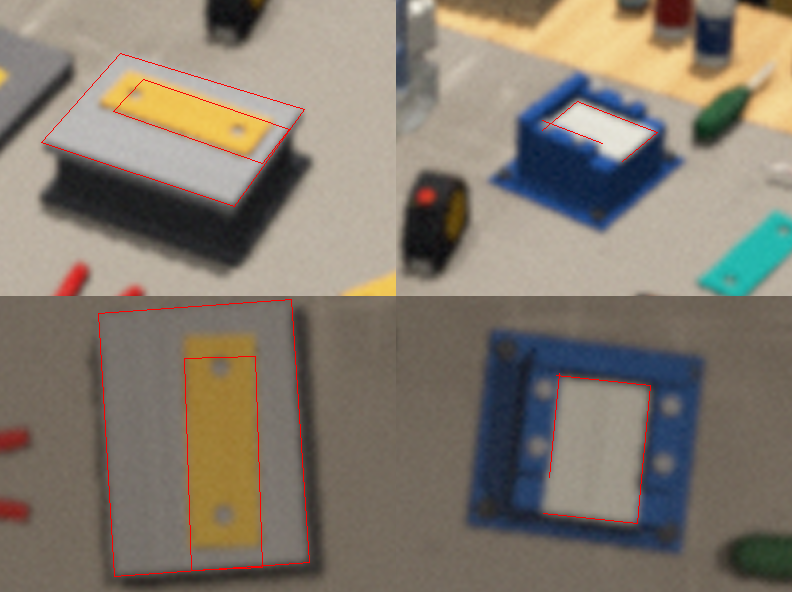

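```bash
python3 - <<'E'
from fit import *
import pickle
a,b=[prep(p) for p in pickle.load(open("p0.pkl","rb"))]; P=[a,b]
Q=quad(-.06,.06,.02)
st=(.002,.002,.002,.01)
s=fit([(i,*l) for i in(0,1) for l in Q],P,[.5585,.168,.0559,.05],free=(0,1,3),steps=st)
fit([(1,*l) for l in Q],P,s,free=(0,1,3),steps=st)
fit([(0,*l) for l in Q],P,s,free=(0,1,3),steps=st)
u=[atz(b,(214.98,183.86),.0559),atz(a,(246.15,227.9),.0559)];print(u)
E
```

```text
[0.5589 0.1691 0.0559 0.0478] -489.0 [80, 75, 74, 84, 43, 44, 42, 45]
[0.5586 0.1696 0.0559 0.0529] -176.4 [43, 45, 42, 45]
[0.5593 0.1681 0.0559 0.0437] -316.5 [80, 78, 76, 83]
[array([0.55837337, 0.16974335, 0.0559    ]), array([0.55852196, 0.16867155, 0.0559    ])]
```

The manual's scale: shifts go in shares of 750 mm and turns go in shares of 180 degrees. Converting my numbers, -611 mm is -0.8147, 582 mm is 0.776, 0.31 rad is 0.0987.

carry_out(
  increments=[
    {"xyz": [0.776,-0.8147,0.1333],"angular": [0,0,0.0987],"gripper": 1},
    {"xyz": [0.776,-0.8147,0.1333],"angular": [0,0,0.0987],"gripper": 1},
    {"xyz": [0.776,-0.8147,0.1333],"angular": [0,0,0.0987],"gripper": 1},
    {"xyz": [0.776,-0.8147,0.1333],"angular": [0,0,0.0987],"gripper": 1},
    {"xyz": [0.776,-0.8147,0.1333],"angular": [0,0,0.0987],"gripper": 1},
    {"xyz": [0.776,-0.8147,0.1333],"angular": [0,0,0.0987],"gripper": 1},
    {"xyz": [0.776,-0.8147,0.1333],"angular": [0,0,0.0987],"gripper": 1},
    {"xyz": [0.776,-0.8147,0.1333],"angular": [0,0,0.0987],"gripper": 1},
    {"xyz": [0.776,-0.8147,0.1333],"angular": [0,0,0.0987],"gripper": 1},
    {"xyz": [0.776,-0.8147,0.1333],"angular": [0,0,0.0987],"gripper": 1},
    {"xyz": [0.776,-0.8147,0.1333],"angular": [0,0,0.0987],"gripper": 1},
    {"xyz": [0.776,-0.8147,0.1333],"angular": [0,0,0.0987],"gripper": 1},
    {"xyz": [0.776,-0.8147,0.1333],"angular": [0,0,0.0987],"gripper": 1},
    {"xyz": [0.776,-0.8147,0.1333],"angular": [0,0,0.0987],"gripper": 1},
    {"xyz": [0.776,-0.8147,0.1333],"angular": [0,0,0.0987],"gripper": 1},
    {"xyz": [0.776,-0.8147,0.1333],"angular": [0,0,0.0987],"gripper": 1},
    {"xyz": [0.776,-0.8147,0.1333],"angular": [0,0,0.0987],"gripper": 1},
    {"xyz": [0.776,-0.8147,0.1333],"angular": [0,0,0.0987],"gripper": 1},
    {"xyz": [0.776,-0.8147,0.1333],"angular": [0,0,0.0987],"gripper": 1},
    {"xyz": [0.776,-0.8147,0.1333],"angular": [0,0,0.0987],"gripper": 1},
  ],
)

```text
t: 2.57
position: [0.5528, 0.1552, 0.1331]
tcp_rot: [[0.999, 0.05, 0.001], [0.05, -0.999, -0.0], [0.001, 0.0, -1.0]]
contact_force: [0.5, -0.7, -0.8]
opening: -0.0001
finger_force: 0.0
```

carry_out(
  increments=[
    {"xyz": [0,0,0],"angular": [0,0,0],"gripper": 1},
    {"xyz": [0,0,0],"angular": [0,0,0],"gripper": 1},
    {"xyz": [0,0,0],"angular": [0,0,0],"gripper": 1},
  ],
)

```text
t: 2.82
position: [0.5519, 0.1528, 0.1329]
tcp_rot: [[0.999, 0.05, -0.001], [0.05, -0.999, -0.001], [-0.001, 0.001, -1.0]]
contact_force: [0.5, -0.4, 0.5]
opening: 0.0001
finger_force: 0.0
```

In the tool's units: 69 mm is 0.092, -15.8 mm is -0.0211.

carry_out(
  increments=[
    {"xyz": [0.0103,-0.0211,0.0467],"angular": [0,0,0],"gripper": 1},
    {"xyz": [0.0103,-0.0211,0.0827],"angular": [0,0,0],"gripper": 1},
    {"xyz": [0.0103,-0.0211,0.092],"angular": [0,0,0],"gripper": 1},
    {"xyz": [0.0103,-0.0211,0.092],"angular": [0,0,0],"gripper": 1},
    {"xyz": [0.0103,-0.0211,0.092],"angular": [0,0,0],"gripper": 1},
  ],
)

```text
t: 3.23
position: [0.5593, 0.1678, 0.0648]
tcp_rot: [[0.999, 0.048, 0.0], [0.048, -0.999, -0.001], [0.0, 0.001, -1.0]]
contact_force: [0.0, -0.2, 0.9]
opening: -0.0003
finger_force: 0.0
```

In the tool's units: 6 mm is 0.008, 5 mm is 0.0067.

carry_out(
  increments=[
    {"xyz": [0,-0.0013,0.004],"angular": [0,0,0],"gripper": 1},
    {"xyz": [0,-0.0013,0.0067],"angular": [0,0,0],"gripper": 1},
    {"xyz": [0,-0.0013,0.008],"angular": [0,0,0],"gripper": 1},
    {"xyz": [0,-0.0013,0.008],"angular": [0,0,0],"gripper": 1},
    {"xyz": [0,-0.0013,0.008],"angular": [0,0,0],"gripper": 1},
  ],
)

```text
t: 3.65
position: [0.5593, 0.1705, 0.0587]
tcp_rot: [[0.999, 0.05, 0.001], [0.05, -0.999, -0.0], [0.001, 0.0, -1.0]]
contact_force: [-0.1, -0.5, 0.5]
opening: -0.0003
finger_force: 0.4
```

In the tool's units: 1 mm is 0.0013.

carry_out(
  increments=[
    {"xyz": [0,0,0.0013],"angular": [0,0,0],"gripper": 1},
    {"xyz": [0,0,0.0013],"angular": [0,0,0],"gripper": 1},
    {"xyz": [0,0,0.0013],"angular": [0,0,0],"gripper": 1},
  ],
)

```text
t: 3.9
position: [0.5593, 0.1705, 0.0576]
tcp_rot: [[0.999, 0.05, 0.001], [0.05, -0.999, -0.0], [0.001, 0.0, -1.0]]
contact_force: [-0.2, -0.7, 3.5]
opening: -0.0
finger_force: 1.8
```

In the tool's units: 1 mm is 0.0013.

carry_out(
  increments=[
    {"xyz": [0,0,0.0013],"angular": [0,0,0],"gripper": 1},
    {"xyz": [0,0,0.0013],"angular": [0,0,0],"gripper": 1},
    {"xyz": [0,0,0.0013],"angular": [0,0,0],"gripper": 1},
  ],
)

```text
t: 4.15
position: [0.5594, 0.1705, 0.0568]
tcp_rot: [[0.999, 0.05, 0.001], [0.05, -0.999, -0.0], [0.001, 0.0, -1.0]]
contact_force: [-0.5, -0.5, 5.6]
opening: -0.0001
finger_force: 2.9
```

In the tool's units: 0.8 mm is 0.0011.

carry_out(
  increments=[
    {"xyz": [0,0,0.0011],"angular": [0,0,0],"gripper": 1},
    {"xyz": [0,0,0.0011],"angular": [0,0,0],"gripper": 1},
    {"xyz": [0,0,0.0011],"angular": [0,0,0],"gripper": 1},
  ],
)

```text
t: 4.4
position: [0.5594, 0.1705, 0.0562]
tcp_rot: [[0.999, 0.05, 0.001], [0.05, -0.999, -0.0], [0.001, 0.0, -1.0]]
contact_force: [-1.8, -1.1, 7.4]
opening: -0.0005
finger_force: 3.6
```

In the tool's units: -4 mm is -0.0053, -3 mm is -0.004.

carry_out(
  increments=[
    {"xyz": [-0.002,0,0],"angular": [0,0,0],"gripper": 1},
    {"xyz": [-0.004,0,0],"angular": [0,0,0],"gripper": 1},
    {"xyz": [-0.0053,0,0],"angular": [0,0,0],"gripper": 1},
    {"xyz": [-0.0053,0,0],"angular": [0,0,0],"gripper": 1},
  ],
)

```text
t: 4.73
position: [0.5576, 0.171, 0.057]
tcp_rot: [[0.999, 0.05, 0.006], [0.05, -0.999, 0.001], [0.006, -0.001, -1.0]]
contact_force: [1.1, -0.5, 6.1]
opening: -0.0003
finger_force: 3.0
```

In the tool's units: -5 mm is -0.0067, -4 mm is -0.0053.

carry_out(
  increments=[
    {"xyz": [-0.0027,0,0.0004],"angular": [0,0,0],"gripper": 1},
    {"xyz": [-0.0053,0,0.0008],"angular": [0,0,0],"gripper": 1},
    {"xyz": [-0.0067,0,0.0008],"angular": [0,0,0],"gripper": 1},
    {"xyz": [-0.0067,0,0.0008],"angular": [0,0,0],"gripper": 1},
  ],
)

```text
t: 5.07
position: [0.5532, 0.1712, 0.0568]
tcp_rot: [[0.999, 0.05, 0.007], [0.05, -0.999, 0.002], [0.007, -0.002, -1.0]]
contact_force: [2.4, -0.1, 7.3]
opening: 0.0003
finger_force: 3.7
```

```bash
cat > q.py <<'E'
from fit import *
def go(x0,zt=.0559):
    P=[prep(snapshot("scene")),prep(snapshot("top"))]
    for p,n in zip(P,"st"):
        h=cv2.cvtColor(p["pixels"],cv2.COLOR_RGB2HSV); m=cv2.inRange(h,(15,110,60),(32,255,255))
        n_,l,st,ce=cv2.connectedComponentsWithStats(m)
        c=proj(p,[x0[0],x0[1],zt])[0]
        print(n,[(ce[i].round(1).tolist(),int(st[i,4]),atz(p,ce[i],zt).round(4).tolist()) for i in range(1,n_) if st[i,4]>60 and np.hypot(*(ce[i]-c))<25])
    return P
E
python3 - <<'E'
from q import *
P=go([.556,.17]); s=monitor.state();print(s["position"],s["contact_force"])
Q=quad(-.06,.06,.02);print(fit([(i,*l) for i in(0,1) for l in Q],P,[.5555,.169,.0559,.05],free=(0,1,3),steps=(.002,.001,.002,.01)))
E
```

```text
s [([248.0, 229.5], 348, [0.5502, 0.1719, 0.0559])]
t []
[0.55321938 0.17120718 0.05680984] [ 2.21866656 -0.44279095  7.43695731]
[0.5518 0.1706 0.0559 0.0768] -308.5 [79, 69, 77, 63, 0, 9, 10, 1]
[0.55181583 0.17057237 0.0559     0.07675716]
```

In the tool's units: -8 mm is -0.0107, -6 mm is -0.008.

carry_out(
  increments=[
    {"xyz": [-0.0027,0,0],"angular": [0,0,0],"gripper": 1},
    {"xyz": [-0.0053,0,0],"angular": [0,0,0],"gripper": 1},
    {"xyz": [-0.008,0,0],"angular": [0,0,0],"gripper": 1},
    {"xyz": [-0.0107,0,0],"angular": [0,0,0],"gripper": 1},
  ],
)

```text
t: 5.5
position: [0.546, 0.1711, 0.0571]
tcp_rot: [[0.999, 0.05, 0.008], [0.05, -0.999, 0.003], [0.009, -0.003, -1.0]]
contact_force: [4.1, 0.3, 8.0]
opening: -0.0003
finger_force: 4.1
```

In the tool's units: -6 mm is -0.008, -4 mm is -0.0053.

carry_out(
  increments=[
    {"xyz": [-0.0027,0,0],"angular": [0,0,0],"gripper": 1},
    {"xyz": [-0.0053,0,0],"angular": [0,0,0],"gripper": 1},
    {"xyz": [-0.008,0,0],"angular": [0,0,0],"gripper": 1},
  ],
)

```text
t: 5.75
position: [0.5403, 0.1709, 0.0574]
tcp_rot: [[0.999, 0.05, 0.009], [0.05, -0.999, 0.003], [0.009, -0.003, -1.0]]
contact_force: [3.3, 0.2, 8.6]
opening: 0.0002
finger_force: 4.5
```

In the tool's units: -6 mm is -0.008, -4 mm is -0.0053.

carry_out(
  increments=[
    {"xyz": [-0.0027,0,-0.0001],"angular": [0,0,0],"gripper": 1},
    {"xyz": [-0.0053,0,-0.0003],"angular": [0,0,0],"gripper": 1},
    {"xyz": [-0.008,0,-0.0004],"angular": [0,0,0],"gripper": 1},
  ],
)

```text
t: 6.0
position: [0.5344, 0.1707, 0.0577]
tcp_rot: [[0.999, 0.05, 0.009], [0.05, -0.999, 0.003], [0.009, -0.003, -1.0]]
contact_force: [2.0, 0.0, 8.5]
opening: 0.0001
finger_force: 4.4
```

In the tool's units: -6 mm is -0.008, -4 mm is -0.0053.

carry_out(
  increments=[
    {"xyz": [-0.0027,0,-0.0001],"angular": [0,0,0],"gripper": 1},
    {"xyz": [-0.0053,0,-0.0003],"angular": [0,0,0],"gripper": 1},
    {"xyz": [-0.008,0,-0.0004],"angular": [0,0,0],"gripper": 1},
  ],
)

```text
t: 6.25
position: [0.5285, 0.1705, 0.058]
tcp_rot: [[0.999, 0.05, 0.009], [0.05, -0.999, 0.003], [0.01, -0.003, -1.0]]
contact_force: [3.7, 0.8, 9.2]
opening: 0.0002
finger_force: 4.5
```

In the tool's units: -6 mm is -0.008, -4 mm is -0.0053.

carry_out(
  increments=[
    {"xyz": [-0.0027,0,-0.0001],"angular": [0,0,0],"gripper": 1},
    {"xyz": [-0.0053,0,-0.0003],"angular": [0,0,0],"gripper": 1},
    {"xyz": [-0.008,0,-0.0004],"angular": [0,0,0],"gripper": 1},
  ],
)

```text
t: 6.5
position: [0.5224, 0.1702, 0.0583]
tcp_rot: [[0.999, 0.05, 0.009], [0.05, -0.999, 0.003], [0.009, -0.003, -1.0]]
contact_force: [4.2, 0.7, 9.5]
opening: -0.0004
finger_force: 4.5
```

In the tool's units: -6 mm is -0.008, -4 mm is -0.0053.

carry_out(
  increments=[
    {"xyz": [-0.0027,0,-0.0004],"angular": [0,0,0],"gripper": 1},
    {"xyz": [-0.0053,0,-0.0007],"angular": [0,0,0],"gripper": 1},
    {"xyz": [-0.008,0,-0.0008],"angular": [0,0,0],"gripper": 1},
  ],
)

```text
t: 6.75
position: [0.5159, 0.1698, 0.0585]
tcp_rot: [[0.999, 0.05, 0.008], [0.05, -0.999, 0.003], [0.008, -0.003, -1.0]]
contact_force: [3.7, 0.9, 8.1]
opening: -0.0004
finger_force: 4.0
```

carry_out(
  increments=[
    {"xyz": [-0.0027,0,-0.0001],"angular": [0,0,0],"gripper": 1},
    {"xyz": [-0.0053,0,-0.0003],"angular": [0,0,0],"gripper": 1},
    {"xyz": [-0.008,0,-0.0004],"angular": [0,0,0],"gripper": 1},
  ],
)

```text
t: 7.0
position: [0.5097, 0.1694, 0.0587]
tcp_rot: [[0.999, 0.05, 0.008], [0.05, -0.999, 0.003], [0.008, -0.003, -1.0]]
contact_force: [2.3, 0.2, 7.8]
opening: -0.0003
finger_force: 3.7
```

In the tool's units: -4 mm is -0.0053, -2 mm is -0.0027.

carry_out(
  increments=[
    {"xyz": [-0.0027,0,-0.0001],"angular": [0,0,0],"gripper": 1},
    {"xyz": [-0.0053,0,-0.0003],"angular": [0,0,0],"gripper": 1},
    {"xyz": [-0.0053,0,-0.0003],"angular": [0,0,0],"gripper": 1},
  ],
)

```text
t: 7.25
position: [0.505, 0.1691, 0.0588]
tcp_rot: [[0.999, 0.05, 0.007], [0.05, -0.999, 0.003], [0.007, -0.002, -1.0]]
contact_force: [1.7, -0.6, 8.0]
opening: 0.0005
finger_force: 4.1
```

In the tool's units: 200 mm is 0.2667, 180 mm is 0.24.

carry_out(
  increments=[
    {"xyz": [0,0,-0.0027],"angular": [0,0,0],"gripper": 1},
    {"xyz": [0,0,-0.008],"angular": [0,0,0],"gripper": 1},
    {"xyz": [0,0,-0.0533],"angular": [0,0,0],"gripper": 1},
    {"xyz": [-0.0267,0.0267,-0.1067],"angular": [0,0,0],"gripper": -1},
    {"xyz": [-0.0467,0.08,-0.1333],"angular": [0,0,0],"gripper": -1},
    {"xyz": [-0.0467,0.1333,-0.1333],"angular": [0,0,0],"gripper": -1},
    {"xyz": [-0.0467,0.1867,-0.1333],"angular": [0,0,0],"gripper": -1},
    {"xyz": [-0.0467,0.24,-0.1333],"angular": [0,0,0],"gripper": -1},
    {"xyz": [-0.0467,0.2667,-0.1333],"angular": [0,0,0],"gripper": -1},
    {"xyz": [-0.0467,0.2667,-0.1333],"angular": [0,0,0],"gripper": -1},
  ],
)

```text
t: 8.08
position: [0.476, -0.0408, 0.1564]
tcp_rot: [[0.999, 0.04, -0.001], [0.04, -0.999, -0.003], [-0.002, 0.003, -1.0]]
contact_force: [-0.9, 1.0, -1.1]
opening: 0.0831
finger_force: 0.0
```

```bash
python3 - <<'E'
from q import *
P=go([.505,.168]); Q=quad(-.06,.06,.02)
for I in((0,1),(0,),(1,)): s=fit([(i,*l) for i in I for l in Q],P,[.504,.167,.0559,.05],free=(0,1,3),steps=(.002,.001,.002,.01))
save(P[1],"c2",(130,120,400,320),2.9)
E
```

```text
s [([263.9, 234.6], 431, [0.5003, 0.1675, 0.0559])]
t [([214.9, 209.4], 965, [0.5005, 0.1683, 0.0559])]
[0.5045 0.1675 0.0559 0.0437] -563.8 [123, 72, 76, 91, 60, 48, 45, 48]
[0.505  0.1661 0.0559 0.0376] -368.0 [122, 75, 78, 93]
[0.5041 0.1683 0.0559 0.0507] -205.7 [60, 50, 45, 50]
```

View pics/c2.png

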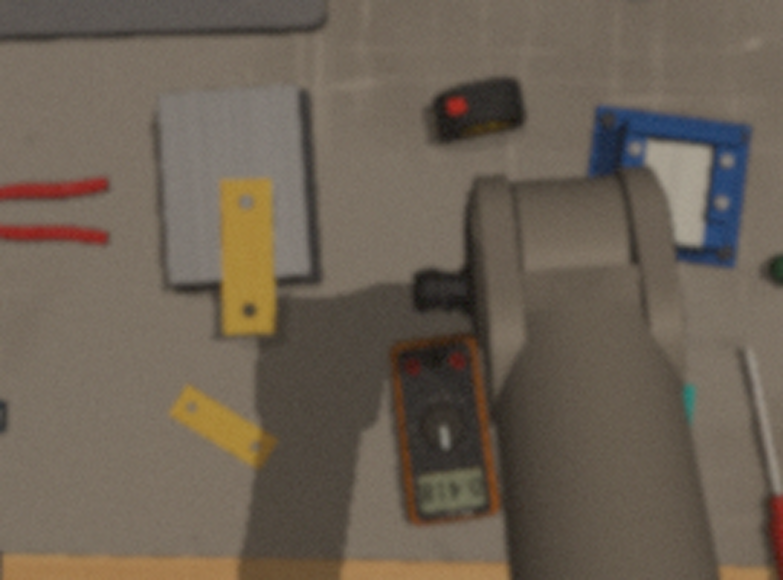

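carry_out(
  increments=[
    {"xyz": [-0.0027,-0.0533,0],"angular": [0,0,0],"gripper": -1},
    {"xyz": [-0.0027,-0.1067,0],"angular": [0,0,0],"gripper": -1},
    {"xyz": [-0.0027,-0.16,0],"angular": [0,0,0],"gripper": -1},
    {"xyz": [-0.0027,-0.2133,0.0133],"angular": [0,0,0],"gripper": -1},
    {"xyz": [-0.0027,-0.26,0.0267],"angular": [0,0,0],"gripper": -1},
    {"xyz": [-0.0027,-0.2773,0.04],"angular": [0,0,0],"gripper": -1},
    {"xyz": [-0.0027,-0.2773,0.04],"angular": [0,0,0],"gripper": -1},
    {"xyz": [-0.0027,-0.2773,0.04],"angular": [0,0,0],"gripper": -1},
    {"xyz": [-0.0027,-0.2773,0.04],"angular": [0,0,0],"gripper": -1},
  ],
)

```text
t: 8.93
position: [0.4643, 0.1737, 0.1268]
tcp_rot: [[0.999, 0.05, -0.001], [0.05, -0.999, -0.001], [-0.001, 0.001, -1.0]]
contact_force: [0.1, -0.2, -0.1]
opening: 0.0857
finger_force: 0.0
```

In the tool's units: 91 mm is 0.1213, 85 mm is 0.1133.

carry_out(
  increments=[
    {"xyz": [0,0.0093,0],"angular": [0,0,0],"gripper": -1},
    {"xyz": [0,0.0093,0.0333],"angular": [0,0,0],"gripper": -1},
    {"xyz": [0,0.0093,0.0667],"angular": [0,0,0],"gripper": -1},
    {"xyz": [0,0.0093,0.0933],"angular": [0,0,0],"gripper": -1},
    {"xyz": [0,0.0093,0.1133],"angular": [0,0,0],"gripper": -1},
    {"xyz": [0,0.0093,0.1213],"angular": [0,0,0],"gripper": -1},
    {"xyz": [0,0.0093,0.1213],"angular": [0,0,0],"gripper": -1},
    {"xyz": [0,0.0093,0.1213],"angular": [0,0,0],"gripper": -1},
  ],
)

```text
t: 9.6
position: [0.4657, 0.1661, 0.0364]
tcp_rot: [[0.999, 0.048, 0.001], [0.048, -0.999, -0.0], [0.001, 0.0, -1.0]]
contact_force: [0.2, -0.6, 0.5]
opening: 0.0853
finger_force: 0.0
```

```bash
python3 - <<'E'
from q import *
s=monitor.state();print(s["position"],s["contact_force"])
P=snapshot("scene");save(P,"c3",(210,190,320,270),7)
E
```

```text
[0.4656889  0.16610884 0.03640579] [ 0.17345804 -0.5666028   0.46145204]
```

View pics/c3.png

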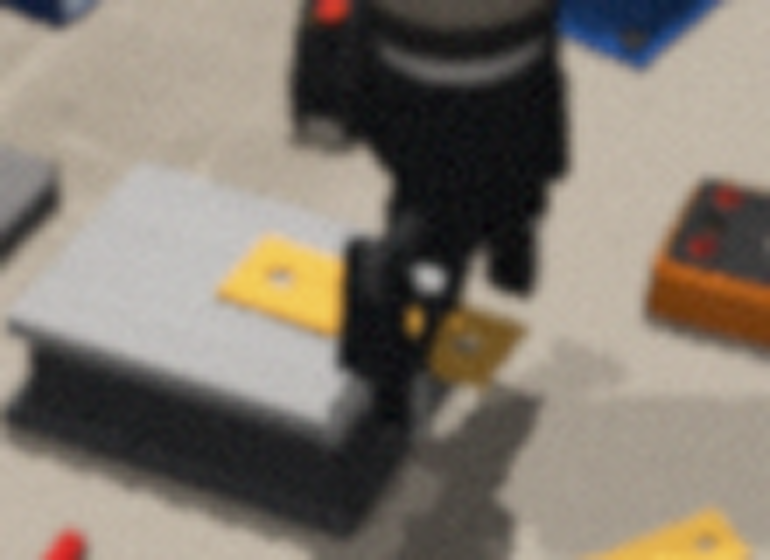

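The open fingers straddle the overhanging front end, with the near finger at about (370,310) in the crop, clear of the block. I'll close them now.

carry_out(
  increments=[
    {"xyz": [0,0,0],"angular": [0,0,0],"gripper": 1},
    {"xyz": [0,0,0],"angular": [0,0,0],"gripper": 1},
    {"xyz": [0,0,0],"angular": [0,0,0],"gripper": 1},
    {"xyz": [0,0,0],"angular": [0,0,0],"gripper": 1},
    {"xyz": [0,0,0],"angular": [0,0,0],"gripper": 1},
    {"xyz": [0,0,0],"angular": [0,0,0],"gripper": 1},
    {"xyz": [0,0,0],"angular": [0,0,0],"gripper": 1},
    {"xyz": [0,0,0],"angular": [0,0,0],"gripper": 1},
  ],
)

```text
t: 10.32
position: [0.4654, 0.167, 0.0362]
tcp_rot: [[0.999, 0.05, 0.001], [0.05, -0.999, -0.0], [0.001, 0.0, -1.0]]
contact_force: [-0.5, -0.9, 5.8]
opening: 0.0384
finger_force: 59.5
```

In the tool's units: -60 mm is -0.08, -55 mm is -0.0733.

carry_out(
  increments=[
    {"xyz": [0,0,-0.004],"angular": [0,0,0],"gripper": 1},
    {"xyz": [0,0,-0.0107],"angular": [0,0,0],"gripper": 1},
    {"xyz": [0,0,-0.0213],"angular": [0,0,0],"gripper": 1},
    {"xyz": [0,0,-0.0373],"angular": [0,0,0],"gripper": 1},
    {"xyz": [0,0,-0.056],"angular": [0,0,0],"gripper": 1},
    {"xyz": [0,0,-0.0733],"angular": [0,0,0],"gripper": 1},
    {"xyz": [0,0,-0.08],"angular": [0,0,0],"gripper": 1},
    {"xyz": [0,0,-0.08],"angular": [0,0,0],"gripper": 1},
    {"xyz": [0,0,-0.08],"angular": [0,0,0],"gripper": 1},
  ],
)

```text
t: 11.07
position: [0.4648, 0.1667, 0.0957]
tcp_rot: [[0.999, 0.05, 0.0], [0.05, -0.999, -0.0], [-0.0, 0.0, -1.0]]
contact_force: [-0.2, 0.5, -0.6]
opening: 0.0382
finger_force: 60.2
```

```bash
python3 - <<'E'
from q import *
s=monitor.state();print(s["position"],s["contact_force"],s["ft_torque"],s["opening"])
P=snapshot("scene");save(P,"c4",(210,160,320,240),7)
E
```

```text
[0.46483284 0.16670777 0.0957419 ] [-0.18965907  0.51262895 -0.56387657] [0.00892669 0.09111015 0.05652877] 0.03821628533638866
```

View pics/c4.png

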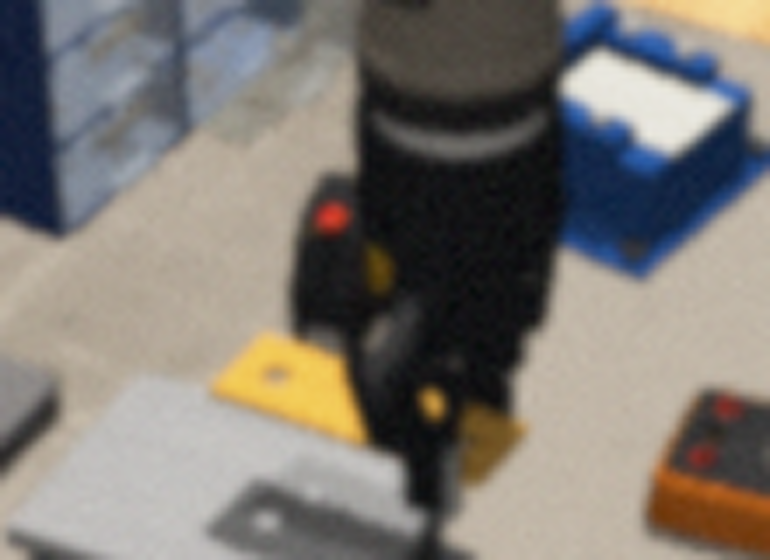

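In the tool's units: 325 mm is 0.4333, 315 mm is 0.42, 0.135 rad is 0.043.

carry_out(
  increments=[
    {"xyz": [0,0.0067,-0.0107],"angular": [0,0,0],"gripper": 1},
    {"xyz": [0.0013,0.0267,-0.02],"angular": [0,0,0.0032],"gripper": 1},
    {"xyz": [0.0027,0.06,-0.02],"angular": [0,0,0.0064],"gripper": 1},
    {"xyz": [0.004,0.1,-0.02],"angular": [0,0,0.0111],"gripper": 1},
    {"xyz": [0.0053,0.14,-0.02],"angular": [0,0,0.0159],"gripper": 1},
    {"xyz": [0.0067,0.18,-0.02],"angular": [0,0,0.0191],"gripper": 1},
    {"xyz": [0.008,0.22,-0.02],"angular": [0,0,0.0239],"gripper": 1},
    {"xyz": [0.0093,0.26,-0.02],"angular": [0,0,0.0286],"gripper": 1},
    {"xyz": [0.0107,0.3,-0.02],"angular": [0,0,0.0318],"gripper": 1},
    {"xyz": [0.012,0.34,-0.02],"angular": [0,0,0.035],"gripper": 1},
    {"xyz": [0.0133,0.3733,-0.02],"angular": [0,0,0.0382],"gripper": 1},
    {"xyz": [0.0133,0.4,-0.02],"angular": [0,0,0.0414],"gripper": 1},
    {"xyz": [0.0133,0.42,-0.02],"angular": [0,0,0.043],"gripper": 1},
    {"xyz": [0.0133,0.4333,-0.02],"angular": [0,0,0.043],"gripper": 1},
    {"xyz": [0.0133,0.4333,-0.02],"angular": [0,0,0.043],"gripper": 1},
    {"xyz": [0.0133,0.4333,-0.02],"angular": [0,0,0.043],"gripper": 1},
  ],
)

```text
t: 12.45
position: [0.491, -0.1565, 0.1106]
tcp_rot: [[0.996, -0.085, -0.001], [-0.085, -0.996, 0.001], [-0.001, -0.001, -1.0]]
contact_force: [-0.2, 0.7, -1.7]
opening: 0.0381
finger_force: 60.4
```

```bash
python3 - <<'E'
from q import *
s=monitor.state();print(s["position"],s["contact_force"],s["ft_torque"],s["opening"])
z=s["position"][2]+.019+.003
P=go([.53,-.16],z); 
save(P[0],"c5",(240,130,350,210),7)
print(fit([(0,*l) for l in quad(-.06,.06,.02)[1:3]],P,[.5295,-.161,z,-.085],free=(0,1,3),steps=(.002,.001,.002,.01)))
E
```

```text
[ 0.49102651 -0.15653437  0.11064849] [-0.24675864  0.69201216 -1.69630458] [0.03895531 0.01407121 0.0123156 ] 0.03809756670694803
s [([301.3, 152.2], 259, [0.5605, -0.1617, 0.1326])]
t [([366.2, 183.0], 477, [0.5577, -0.1583, 0.1326])]
[ 0.5241 -0.1657  0.1326 -0.2243] -69.2 [42, 27]
[ 0.52407789 -0.16571177  0.13264849 -0.22433157]
```

View pics/c5.png

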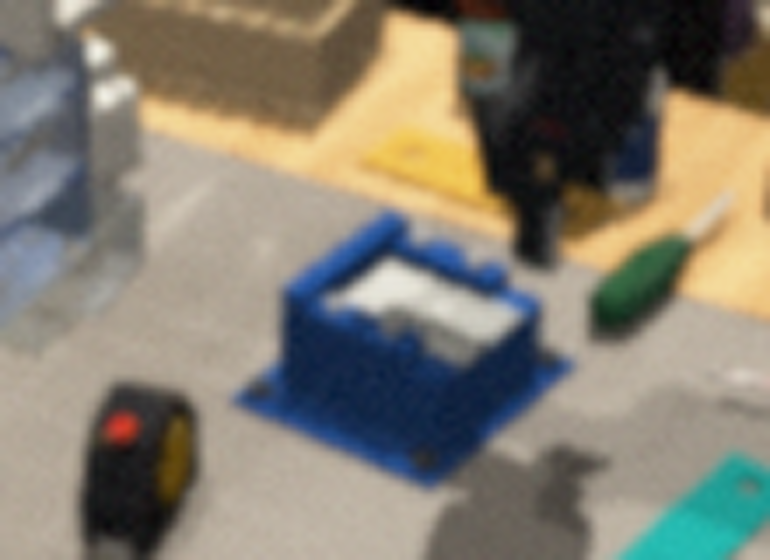

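In the tool's units: 74 mm is 0.0987, 1.5 mm is 0.002.

carry_out(
  increments=[
    {"xyz": [0,0.002,0.0133],"angular": [0,0,0],"gripper": 1},
    {"xyz": [0,0.002,0.0333],"angular": [0,0,0],"gripper": 1},
    {"xyz": [0,0.002,0.06],"angular": [0,0,0],"gripper": 1},
    {"xyz": [0,0.002,0.08],"angular": [0,0,0],"gripper": 1},
    {"xyz": [0,0.002,0.0933],"angular": [0,0,0],"gripper": 1},
    {"xyz": [0,0.002,0.0987],"angular": [0,0,0],"gripper": 1},
    {"xyz": [0,0.002,0.0987],"angular": [0,0,0],"gripper": 1},
    {"xyz": [0,0.002,0.0987],"angular": [0,0,0],"gripper": 1},
  ],
)

```text
t: 13.22
position: [0.4916, -0.1584, 0.0371]
tcp_rot: [[0.996, -0.084, 0.001], [-0.084, -0.996, -0.0], [0.001, 0.0, -1.0]]
contact_force: [0.6, 0.2, -1.9]
opening: 0.038
finger_force: 60.3
```

```bash
python3 - <<'E'
from q import *
s=monitor.state();print(s["position"],s["contact_force"],s["ft_torque"],s["opening"])
z=s["position"][2]+.019+.003
P=go([.53,-.16],z); 
f=lambda p,c:cv2.resize(np.ascontiguousarray(p["pixels"][c[1]:c[1]+72,c[0]:c[0]+72,::-1]),(396,396),interpolation=cv2.INTER_CUBIC)
cv2.imwrite("pics/c6.png",np.hstack([f(P[0],(260,140)),f(P[1],(325,145))]))
E
```

```text
[ 0.49155522 -0.15844018  0.03707879] [ 0.59929277  0.15529209 -1.93582962] [ 0.01670558  0.01370711 -0.03684313] 0.03801977621356378
s [([301.4, 172.3], 143, [0.5546, -0.1575, 0.0591])]
t [([361.0, 186.1], 385, [0.5593, -0.1603, 0.0591])]
```

View pics/c6.png

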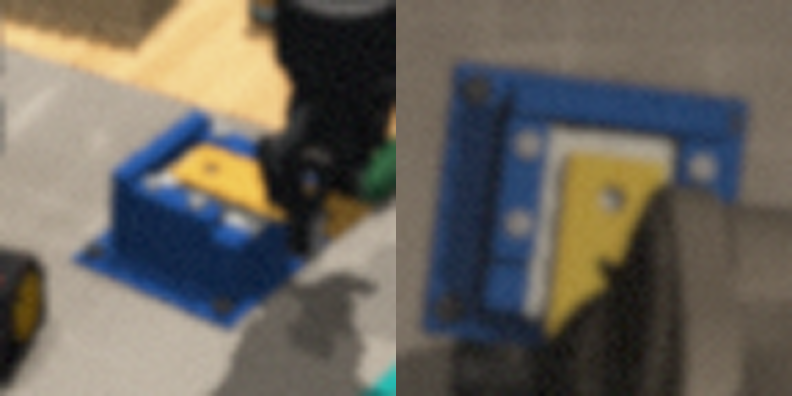

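In the tool's units: 6 mm is 0.008, -1.5 mm is -0.002.

carry_out(
  increments=[
    {"xyz": [0,-0.002,0.0013],"angular": [0,0,0],"gripper": 1},
    {"xyz": [0,-0.004,0.004],"angular": [0,0,0],"gripper": 1},
    {"xyz": [0,-0.004,0.0067],"angular": [0,0,0],"gripper": 1},
    {"xyz": [0,-0.004,0.008],"angular": [0,0,0],"gripper": 1},
    {"xyz": [0,-0.004,0.008],"angular": [0,0,0],"gripper": 1},
  ],
)

```text
t: 13.73
position: [0.4911, -0.1557, 0.0306]
tcp_rot: [[0.996, -0.085, -0.0], [-0.085, -0.996, -0.0], [-0.0, 0.0, -1.0]]
contact_force: [-0.8, -0.9, -2.1]
opening: 0.0381
finger_force: 60.3
```

In the tool's units: 1 mm is 0.0013, 0.5 mm is 0.0007.

carry_out(
  increments=[
    {"xyz": [0,0,0.0007],"angular": [0,0,0],"gripper": 1},
    {"xyz": [0,0,0.0013],"angular": [0,0,0],"gripper": 1},
    {"xyz": [0,0,0.0013],"angular": [0,0,0],"gripper": 1},
  ],
)

```text
t: 13.98
position: [0.4913, -0.1558, 0.0298]
tcp_rot: [[0.996, -0.085, -0.0], [-0.085, -0.996, -0.0], [-0.0, 0.0, -1.0]]
contact_force: [-0.3, -1.0, -1.9]
opening: 0.0378
finger_force: 60.3
```

In the tool's units: 1 mm is 0.0013, 0.5 mm is 0.0007.

carry_out(
  increments=[
    {"xyz": [0,0,0.0007],"angular": [0,0,0],"gripper": 1},
    {"xyz": [0,0,0.0013],"angular": [0,0,0],"gripper": 1},
    {"xyz": [0,0,0.0013],"angular": [0,0,0],"gripper": 1},
  ],
)

```text
t: 14.23
position: [0.4913, -0.1557, 0.0288]
tcp_rot: [[0.996, -0.085, 0.0], [-0.085, -0.996, -0.0], [0.0, 0.0, -1.0]]
contact_force: [-0.3, -0.6, -1.2]
opening: 0.0377
finger_force: 60.4
```

In the tool's units: 0.8 mm is 0.0011, 0.5 mm is 0.0007.

carry_out(
  increments=[
    {"xyz": [0,0,0.0007],"angular": [0,0,0],"gripper": 1},
    {"xyz": [0,0,0.0011],"angular": [0,0,0],"gripper": 1},
    {"xyz": [0,0,0.0011],"angular": [0,0,0],"gripper": 1},
  ],
)

```text
t: 14.48
position: [0.4914, -0.1558, 0.028]
tcp_rot: [[0.996, -0.085, 0.0], [-0.085, -0.996, -0.0], [0.0, 0.0, -1.0]]
contact_force: [0.2, 0.4, -0.5]
opening: 0.0378
finger_force: 60.4
```

In the tool's units: 0.8 mm is 0.0011, 0.5 mm is 0.0007.

carry_out(
  increments=[
    {"xyz": [0,0,0.0007],"angular": [0,0,0],"gripper": 1},
    {"xyz": [0,0,0.0011],"angular": [0,0,0],"gripper": 1},
    {"xyz": [0,0,0.0011],"angular": [0,0,0],"gripper": 1},
  ],
)

```text
t: 14.73
position: [0.4915, -0.1558, 0.0275]
tcp_rot: [[0.996, -0.085, 0.0], [-0.085, -0.996, -0.0], [0.0, 0.0, -1.0]]
contact_force: [-1.2, 0.7, 2.0]
opening: 0.0374
finger_force: 60.6
```

carry_out(
  increments=[
    {"xyz": [0.0027,0,0],"angular": [0,0,0],"gripper": 1},
    {"xyz": [0.0053,0,0],"angular": [0,0,0],"gripper": 1},
    {"xyz": [0.008,0,0],"angular": [0,0,0],"gripper": 1},
    {"xyz": [0.008,0,0],"angular": [0,0,0],"gripper": 1},
  ],
)

```text
t: 15.07
position: [0.4982, -0.1563, 0.0275]
tcp_rot: [[0.996, -0.085, 0.001], [-0.085, -0.996, -0.0], [0.001, 0.0, -1.0]]
contact_force: [0.3, -0.4, 2.0]
opening: 0.0376
finger_force: 60.6
```

In the tool's units: 2 mm is 0.0027, 1 mm is 0.0013.

carry_out(
  increments=[
    {"xyz": [0.0013,0,0],"angular": [0,0,0],"gripper": 1},
    {"xyz": [0.0027,0,0],"angular": [0,0,0],"gripper": 1},
    {"xyz": [0.0027,0,0],"angular": [0,0,0],"gripper": 1},
  ],
)

```text
t: 15.32
position: [0.4996, -0.1564, 0.0274]
tcp_rot: [[0.996, -0.085, 0.0], [-0.085, -0.996, -0.0], [0.0, 0.0, -1.0]]
contact_force: [-1.3, 0.5, 2.5]
opening: 0.0378
finger_force: 60.7
```

In the tool's units: 1.5 mm is 0.002, 1 mm is 0.0013.

carry_out(
  increments=[
    {"xyz": [0.0013,0,0],"angular": [0,0,0],"gripper": 1},
    {"xyz": [0.002,0,0],"angular": [0,0,0],"gripper": 1},
    {"xyz": [0.002,0,0],"angular": [0,0,0],"gripper": 1},
  ],
)

```text
t: 15.57
position: [0.5009, -0.1566, 0.0273]
tcp_rot: [[0.996, -0.085, 0.0], [-0.085, -0.996, -0.0], [0.0, 0.0, -1.0]]
contact_force: [-1.5, -0.2, 4.6]
opening: 0.0382
finger_force: 60.7
```

In the tool's units: 1 mm is 0.0013, 0.5 mm is 0.0007.

carry_out(
  increments=[
    {"xyz": [0.0007,0,-0.0004],"angular": [0,0,0],"gripper": 1},
    {"xyz": [0.0013,0,-0.0004],"angular": [0,0,0],"gripper": 1},
    {"xyz": [0.0013,0,-0.0004],"angular": [0,0,0],"gripper": 1},
  ],
)

```text
t: 15.82
position: [0.5019, -0.1566, 0.0275]
tcp_rot: [[0.996, -0.085, 0.0], [-0.085, -0.996, -0.0], [0.0, 0.0, -1.0]]
contact_force: [-1.1, 0.1, 2.6]
opening: 0.0382
finger_force: 60.6
```

In the tool's units: 1 mm is 0.0013, 0.5 mm is 0.0007.

carry_out(
  increments=[
    {"xyz": [0.0007,0,0],"angular": [0,0,0],"gripper": 1},
    {"xyz": [0.0013,0,0],"angular": [0,0,0],"gripper": 1},
    {"xyz": [0.0013,0,0],"angular": [0,0,0],"gripper": 1},
  ],
)

```text
t: 16.07
position: [0.503, -0.1567, 0.0275]
tcp_rot: [[0.996, -0.085, 0.0], [-0.085, -0.996, -0.0], [0.0, 0.0, -1.0]]
contact_force: [-1.5, -1.0, 3.1]
opening: 0.0378
finger_force: 60.6
```

In the tool's units: 1 mm is 0.0013, 0.5 mm is 0.0007.

carry_out(
  increments=[
    {"xyz": [0.0007,0,0],"angular": [0,0,0],"gripper": 1},
    {"xyz": [0.0013,0,0],"angular": [0,0,0],"gripper": 1},
    {"xyz": [0.0013,0,0],"angular": [0,0,0],"gripper": 1},
  ],
)

```text
t: 16.32
position: [0.5036, -0.1568, 0.0275]
tcp_rot: [[0.996, -0.085, -0.001], [-0.085, -0.996, -0.0], [-0.001, 0.0, -1.0]]
contact_force: [-1.8, 0.6, 3.8]
opening: 0.0375
finger_force: 60.7
```

In the tool's units: 0.7 mm is 0.0009, 0.5 mm is 0.0007.

carry_out(
  increments=[
    {"xyz": [0.0007,0,0],"angular": [0,0,0],"gripper": 1},
    {"xyz": [0.0009,0,0],"angular": [0,0,0],"gripper": 1},
    {"xyz": [0.0009,0,0],"angular": [0,0,0],"gripper": 1},
  ],
)

```text
t: 16.57
position: [0.5036, -0.1567, 0.0275]
tcp_rot: [[0.996, -0.085, -0.002], [-0.085, -0.996, 0.0], [-0.002, 0.0, -1.0]]
contact_force: [-4.2, 0.9, 5.8]
opening: 0.0379
finger_force: 60.8
```

In the tool's units: 0.7 mm is 0.0009, 0.5 mm is 0.0007.

carry_out(
  increments=[
    {"xyz": [0.0007,0,0],"angular": [0,0,0],"gripper": 1},
    {"xyz": [0.0009,0,0],"angular": [0,0,0],"gripper": 1},
    {"xyz": [0.0009,0,0],"angular": [0,0,0],"gripper": 1},
  ],
)

```text
t: 16.82
position: [0.5036, -0.1567, 0.0274]
tcp_rot: [[0.996, -0.085, -0.003], [-0.085, -0.996, 0.0], [-0.003, 0.0, -1.0]]
contact_force: [-4.7, -0.0, 6.6]
opening: 0.038
finger_force: 60.9
```

```bash
python3 - <<'E'
from q import *
s=monitor.state();print(s["position"],s["contact_force"],s["ft_torque"],s["opening"])
P=[snapshot("scene"),snapshot("top")]
f=lambda p,c:cv2.resize(np.ascontiguousarray(p["pixels"][c[1]:c[1]+56,c[0]:c[0]+56,::-1]),(396,396),interpolation=cv2.INTER_CUBIC)
cv2.imwrite("pics/c7.png",np.hstack([f(P[0],(265,145)),f(P[1],(330,150))]))
E
```

```text
[ 0.50356681 -0.15674051  0.02738501] [-4.6502413  -0.00820781  6.5744554 ] [ 0.12643378  0.99595593 -0.04692582] 0.03796287073939761
```

View pics/c7.png

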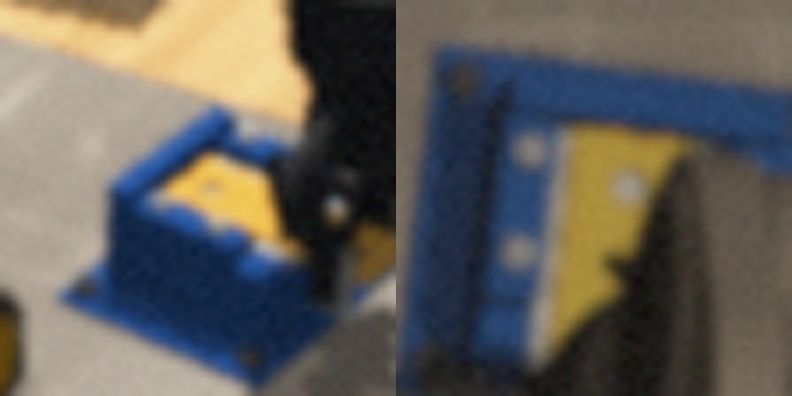

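In the tool's units: -0.7 mm is -0.0009, -0.4 mm is -0.0005.

carry_out(
  increments=[
    {"xyz": [-0.0009,0,-0.0005],"angular": [0,0,0],"gripper": 1},
    {"xyz": [-0.0009,0,-0.0005],"angular": [0,0,0],"gripper": -1},
    {"xyz": [-0.0009,0,-0.0005],"angular": [0,0,0],"gripper": -1},
    {"xyz": [-0.0009,0,-0.0005],"angular": [0,0,0],"gripper": -1},
    {"xyz": [-0.0009,0,-0.0005],"angular": [0,0,0],"gripper": -1},
    {"xyz": [-0.0009,0,-0.0005],"angular": [0,0,0],"gripper": -1},
    {"xyz": [-0.0009,0,-0.0005],"angular": [0,0,0],"gripper": -1},
    {"xyz": [-0.0009,0,-0.0005],"angular": [0,0,0],"gripper": -1},
  ],
)

```text
t: 17.58
position: [0.5046, -0.1568, 0.0279]
tcp_rot: [[0.996, -0.085, 0.0], [-0.085, -0.996, -0.0], [0.0, 0.0, -1.0]]
contact_force: [0.0, -0.6, 0.4]
opening: 0.0856
finger_force: 0.0
```

In the tool's units: -220 mm is -0.2933, -200 mm is -0.2667.

carry_out(
  increments=[
    {"xyz": [0,0,-0.02],"angular": [0,0,0],"gripper": -1},
    {"xyz": [0,0,-0.0533],"angular": [0,0,0],"gripper": -1},
    {"xyz": [0,0,-0.1067],"angular": [0,0,0],"gripper": -1},
    {"xyz": [0,0,-0.16],"angular": [0,0,0],"gripper": -1},
    {"xyz": [0,-0.0533,-0.1867],"angular": [0,0,0],"gripper": -1},
    {"xyz": [0,-0.1067,-0.1867],"angular": [0,0,0],"gripper": -1},
    {"xyz": [0,-0.16,-0.1867],"angular": [0,0,0],"gripper": -1},
    {"xyz": [0,-0.2133,-0.1867],"angular": [0,0,0],"gripper": -1},
    {"xyz": [0,-0.2667,-0.1867],"angular": [0,0,0],"gripper": -1},
    {"xyz": [0,-0.2933,-0.1867],"angular": [0,0,0],"gripper": -1},
    {"xyz": [0,-0.2933,-0.1867],"angular": [0,0,0],"gripper": -1},
    {"xyz": [0,-0.2933,-0.1867],"angular": [0,0,0],"gripper": -1},
  ],
)

```text
t: 18.58
position: [0.5231, 0.0639, 0.1679]
tcp_rot: [[0.997, -0.082, 0.0], [-0.082, -0.997, -0.0], [0.0, 0.0, -1.0]]
contact_force: [-0.3, -1.1, -0.3]
opening: 0.0852
finger_force: 0.0
```

```bash
python3 - <<'E'
from q import *
s=monitor.state();print(s["position"],s["contact_force"],s["opening"])
P=go([.541,-.162],.0486); Q=quad(-.06,.06,.02)
L=[Q[0],((-.06,.02,0),(0,.02,0)),((-.06,-.02,0),(0,-.02,0)),Q[2]]
fit([(i,*l) for i in (0,1) for l in L],P,[.5414,-.162,.0486,-.085],free=(0,1,3),steps=(.002,.001,.002,.01))
f=lambda p,c:cv2.resize(np.ascontiguousarray(p["pixels"][c[1]:c[1]+72,c[0]:c[0]+72,::-1]),(396,396),interpolation=cv2.INTER_CUBIC)
cv2.imwrite("pics/c8.png",np.hstack([f(P[0],(265,145)),f(P[1],(325,150))]))
E
```

```text
[0.52305201 0.06385784 0.16793204] [-0.27654729 -1.14011918 -0.28290777] 0.08518205690095587
s [([306.1, 176.1], 244, [0.5376, -0.1594, 0.0486])]
t [([360.1, 195.2], 891, [0.5398, -0.1602, 0.0486])]
[ 0.5424 -0.1614  0.0486 -0.1494] -781.6 [80, 152, 97, 181, 60, 63, 48, 101]
```

View pics/c8.png

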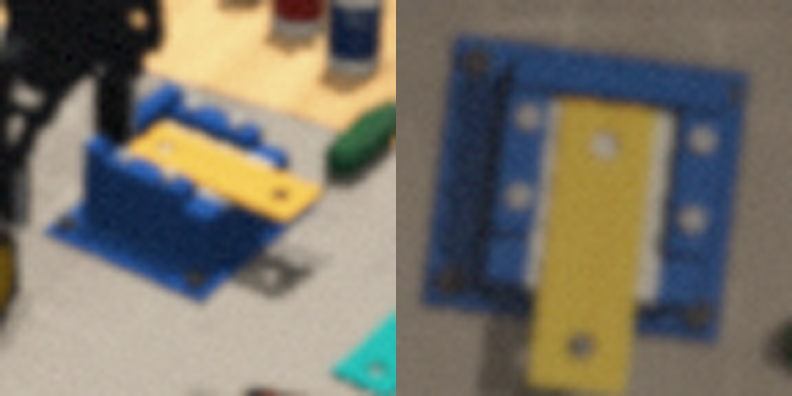

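The shim lies flat against the stop, between the cheeks and aligned with the seat. The hole line at (603,146) to (580,345) runs parallel to the studs to within about 0.03 rad, and the hand is clear. I'm handing it in.

```bash
python3 -c "
from station import finish_job
print(finish_job())"
```

```text
the job is handed in; nothing more can be done
None
```

The job is handed in: the shim lies flat on the seat between the cheeks and against the stop, released with the hand clear; finished at about 19 s of the 72 s allowed, with no verdict returned.

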